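Clamp a glued clarinet barrel

ROBOT

A 6-joint arm with a two-finger parallel gripper is mounted at the origin on the work surface. World frame = base frame: x ahead of the robot, y to its left, z up, the work surface at z = 0. Lengths are in m, angles in rad, forces in N, time in s.
With the tool pointing down it reaches from about 0.35 to 0.975 m from the base axis. Payload 4.9 kg.
Tool frame: the origin (TCP) lies between the finger pads; the fingertips stand 22 mm ahead of it and the grasp point (between the pads) lies 3 mm ahead of it; z points along the fingers, y is the line along which they close (so a half turn about z gives the same grasp; the last joint's range is limited). The gripper opens to 85 mm and grips with 20 to 120 N. Pads are 22 mm wide; open, the fingers measure 114 mm over their backs; the gripper's body (76 mm by 85 mm) begins 54 mm behind the grasp point. The pads swing forward as they close: fully open they stand 13 mm farther back than shut.
Start: joints at [1.072, 0.053, 1.613, -0, 1.476, -0.119], TCP at [0.232, 0.58, 0.233] pointing down, gripper open.
Joint ranges: [-3.01, 3.01], [-1.01, 2.22], [0.06, 2.58], [-1.02, 4.17], [0.09, 2.62], [-3.14, 3.14]. Speed limits (rad/s): [2.57, 2.57, 3.14, 3.14, 3.14, 3.14].

INTERFACE

Orientations are given as a unit quaternion [w, x, y, z].
In Python, from plant import state, grab_frame, get_calibration, job_done, recognise, regions_of gives the robot as it stands.
- The arm moves only by the tool apply_moves, never from a script. Its argument "targets" is a list of rows, each an object with "translation": the shift along the tool's x, y, z normalised to -1 to 1, where 1 is 100 mm, a list of three; "twist": the turn about the tool's z normalised to -1 to 1, where 1 is 0.1 rad; "hand": the opening, from 0 (shut) to 1 (fully open). A call has 1 to 8 rows; each row shifts and turns the commanded pose from where the row before left it, along the tool's axes as they then stand; what a row does not reach is not made up. A row lasts 1/10 s, in which the tool goes at most 50 mm and 8.59 degrees, less where a joint would pass 70% of its speed; a pose out of reach is approached as far as the arm can. A call with a number of a shift or a turn outside -1 to 1 is refused whole. A call with a gripper value outside its range is refused whole. The fingers move at their own pace and stop on an object; the grip force is fixed at half the most. Time passes only in rows, so rows that do not move let the fingers close. It gives the time, the measured TCP pose, the force, the opening and the grip force at its end, in the units of the state.
- state(): the state, without advancing time (a new reading comes with each control period).
- grab_frame(name): name is "scene" or "top" or "wrist"; returns the picture (400x640x3 uint8, red, green, blue); there is no depth.
- get_calibration(name): a dict with "camera_matrix" (3x3 intrinsics, pixels), "pose" (4x4, takes a point from camera to world coordinates). Camera axes: x right, y up, looking along -z (the intrinsics and any distortion apply to the point x, -y, -z); pixel columns grow to the right and rows downward; lengths in m; the calibration is good to about 2 mm. A picture is of the moment at which its call begins: read the wrist's pose just before it. get_calibration takes no time and is no camera call; for the wrist camera it gives the pose at the moment of the call.
- job_done(): hands the job in; it is judged then, once.
Trained networks look in the newest picture that a camera, given by its name, has taken for a name from the list of things; names that differ only in an ending like _2 or _b are one class to them, and where a whole thing is asked for, a point or a joint stands for the part that bears it (a point fixed in the world has none). Each returns a list of dicts, best first, with "score" (0 to 1); they miss things now and then, are a little off and sometimes report something else, mostly with a low value. They report only what shows in the picture. A call takes as long as a camera call. They do not tell look-alikes from the thing itself.
- recognise(camera, query): "point" ([x, y, z] in m, in world coordinates, good to about 4 mm: the middle of the surface that is visible of it).
- regions_of(camera, query): "pixels" (400x640 bool, what is visible of it).
The state is a dict: "time": time; "joint_pos": joint angles; "joint_vel": joint speeds; "joint_efforts": joint torques, N m; "tool_pos": TCP position; "tool_rot": TCP orientation; "contact_force": force on the tool from outside, world axes, zero at the start; "ft_torque": the same for the moment, N m; "gripper_width": opening from 0.0 (shut) to 1.0 (fully open); "grasp_force": force on a finger pad.
Only numpy, scipy, OpenCV 4.12 (cv2) and the standard library are available. Lean on these libraries where they do the work, as an engineer would, in place of code of your own. Each camera call takes 0.05 s, during which the arm holds its last target. There are 200 camera calls.

TASK

The end rings of the clarinet barrel have just been glued and must set under pressure. Use the bar clamp that the barrel stands in: slide its arm down until the pad rests on top of the barrel, then screw its handle about a quarter turn clockwise so that the arm tilts and binds on its bar and the barrel is held tight. Keep the barrel standing where it is and let go of the handle.

Things in the scene. Friction and masses are not known exactly. Their poses are not given: they have to be found in the camera images.
- barrel: Clarinet barrel: a black wooden cylinder 32 mm across, 65 mm tall, with bright metal end rings, loose, standing upright on the round cork anvil (20 mm above the worktop) of one of two identical small upright bar clamps, within 3 mm of its screw axis. The other clamp is empty. Origin at the centre of its underside, z up.
- clamp_handle (a point): Centre of the rosewood T-handle atop the vertical screw of the barrel's clamp: a level bar 70 mm long, 14 wide, 18 tall. Site x runs along the bar, y across, z up. The pad (28 mm disc) is on the same axis, its lower face 95 mm below this point; the arm's top face is 46 mm below. The clamp's upright steel bar stands 105 mm from the screw axis (along point y) and is 200 mm tall.
- clamp_arm (a joint): Slide of the arm, with pad, screw and handle, down the clamp's upright bar, m: grows downward, 0 to 0.104, starts at 0 to 0.025, when the pad is 40 to 15 mm above the barrel. Pushing the handle straight down with 4 to 6 N moves it (the arm sags up to 1 mm under the push); it stays by friction where it is left.
- clamp_screw (a joint): Angle of the handle, rad: 0 at the start, grows clockwise seen from above, stop at 2.6. It turns against light friction (0.05 N m) and drives the pad down 3 mm per rad. With the pad already on the barrel, 1 to 1.5 rad tightens it: the handle then stays at its height while the arm tips up.
- clamp_tilt (a joint): Upward tilt of the clamp's arm, rad: 0 while it hangs free, springy. Once the pad bears on the barrel it grows about 0.028 per rad of handle turn: the arm has bound on its bar and clamps (about 6 N at 0.02).
There are look-alikes about, which are no part of the job. Several things have the shape of the barrel; the one meant has the colours described above.

How it is judged:
On the way, in this order (a step that is already met when the one before it is completed fails the run):
1. the arm has been slid down, before screwing, until the pad rests on top of the barrel (handle centre less than 163 mm above the barrel's underside, handle turned less than 0.5 rad) (z of clamp_handle in the frame of barrel below 0.163 m and value of joint clamp_screw below 0.5 rad and horizontal distance between clamp_handle and barrel below 0.012 m), for 0.1 s.
2. the handle is screwed clockwise by more than 0.8 rad and the arm has tilted by more than 0.008 rad (value of joint clamp_screw above 0.8 rad and value of joint clamp_tilt above 0.008 rad), for 0.1 s.
At the end, for the whole second after the job is handed in: Handle turned clockwise over 0.8 rad, arm tilted up over 0.008 rad, pad on the barrel (handle centre under 163 mm above the barrel's underside, within 12 mm of its axis); barrel still, upright within 0.1 rad and within 12 mm of its start (all of step 2 and z of clamp_handle in the frame of barrel below 0.163 m and horizontal distance between clamp_handle and barrel below 0.012 m and angle between barrel's own z axis and vertical below 0.1 rad and distance of barrel from where it was at the start of the episode below 0.012 m and linear speed of barrel below 0.02 m/s); the robot touches nothing.
It also fails if it takes over 34 s, if anything falls off the work surface, if the arm or the gripper's body presses on something with over 40 N, if the wrist force passes 120 N, or if a joint passes its speed limit or range.

## Working session

There is one attempt and no reset: what is moved stays moved. The work goes in short steps, Python scripts to look and compute and a tool call to move; the robot and the scene stay as the last step left them, time stands still between calls to the robot, and variables do not carry over. Pictures are saved under pics/ and viewed, at most 10 in all, crops included, and the job is handed in when it is done.

Besides the shell and the picture viewer there is one more tool, called after "Request:" as a command line: name --argument value ..., lists and objects as JSON in quotes. apply_moves: Moves the arm, as the interface text tells. Its arguments: {"type":"object","properties":{"targets":{"type":"array"}},"required":["targets"]}

```bash
mkdir -p pics
python3 - <<'E'
from plant import *
import cv2,numpy as np
s=state();print(s['time'],s['tool_pos'],s['tool_rot'])
for c in("scene","top"):
    im=grab_frame(c);cv2.imwrite(f"pics/{c}0.png",im[:,:,::-1])
    for q in("barrel","clamp_handle"):
        for d in recognise(c,q):print(c,q,round(d['score'],2),np.round(d['point'],3))
    k=get_calibration(c);print(np.round(k['camera_matrix'],1).tolist(),np.round(k['pose'],3).tolist(),[x for x in k])
E
```

```text
0.0 [0.23138097 0.57991232 0.23153981] [-3.08777503e-04  1.88721130e-01  9.82030156e-01 -1.00574521e-03]
scene barrel 0.94 [0.398 0.181 0.038]
scene barrel 0.92 [0.51  0.016 0.043]
scene barrel 0.81 [0.507 0.125 0.064]
scene barrel 0.64 [0.618 0.147 0.047]
scene clamp_handle 0.61 [0.501 0.131 0.216]
[[480.3, 0.0, 313.8], [0.0, 480.3, 204.0], [0.0, 0.0, 1.0]] [[0.809, -0.296, 0.507, 0.975], [0.587, 0.427, -0.687, -0.621], [-0.013, 0.854, 0.52, 0.651], [0.0, 0.0, 0.0, 1.0]] ['camera_matrix', 'pose']
top barrel 0.73 [0.396 0.189 0.062]
top barrel 0.51 [0.608 0.155 0.066]
top barrel 0.47 [0.498 0.026 0.066]
top clamp_handle 0.53 [0.502 0.137 0.224]
[[366.4, 0.0, 317.8], [0.0, 366.4, 200.8], [0.0, 0.0, 1.0]] [[0.005, 0.993, -0.114, 0.4], [-1.0, 0.004, -0.01, 0.011], [-0.01, 0.114, 0.993, 0.927], [0.0, 0.0, 0.0, 1.0]] ['camera_matrix', 'pose']
```

View pics/scene0.png

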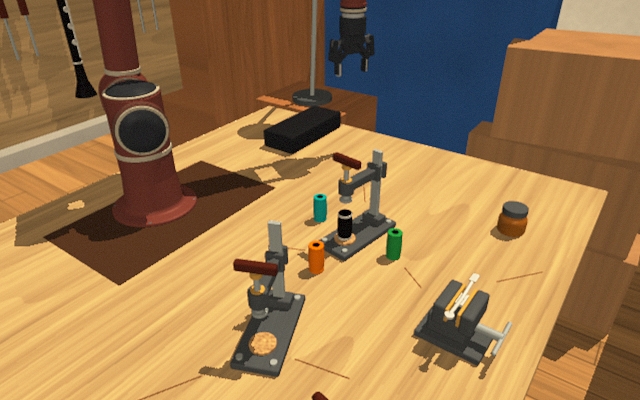

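View pics/top0.png

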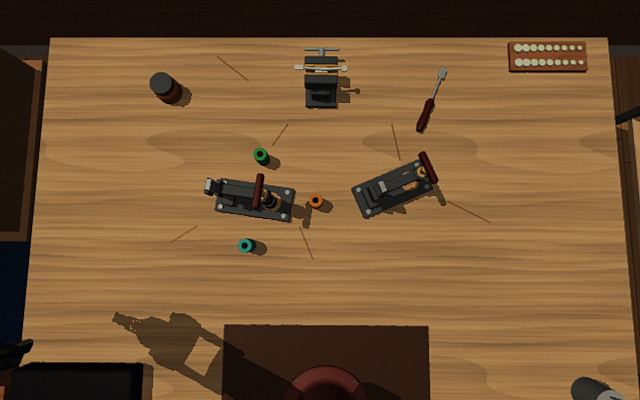

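Barrel candidates in the scene picture: teal (320,208), orange (316,257), green (394,244), and black with bright rings in a clamp (345,223), which is the one described. Of the two clamps, the handle at (347,160) belongs to the barrel's clamp; the one at (256,267) belongs to the empty clamp. I'll check the choice in a crop and measure the handle from both views.

```bash
cat > h.py <<'E'
from plant import *
import cv2,numpy as np
def rays(c,uv):
    k=get_calibration(c);K=k['camera_matrix'];P=np.array(k['pose'])
    p=np.c_[(uv-np.array([K[0][2],K[1][2]]))/K[0][0],np.ones(len(uv))]*[1,-1,-1]
    return P[:3,3],p@P[:3,:3].T
def onplane(c,uv,z):
    o,d=rays(c,np.atleast_2d(np.float64(uv)));return o+d*((z-o[2])/d[:,2])[:,None]
def tri(c1,u1,c2,u2):
    A=[];b=[]
    for c,u in((c1,u1),(c2,u2)):
        o,d=rays(c,np.atleast_2d(np.float64(u)));d=d[0]/np.linalg.norm(d[0]);M=np.eye(3)-np.outer(d,d);A.append(M);b.append(M@o)
    return np.linalg.lstsq(np.vstack(A),np.hstack(b),rcond=None)[0]
E
python3 - <<'E'
from h import *
for c in("scene","top"):
    im=grab_frame(c)
    x0,y0=(290,130) if c=="scene" else (195,150)
    hsv=cv2.cvtColor(im,cv2.COLOR_RGB2HSV)
    print(c)
    for d in regions_of(c,"clamp_handle")[:3]:
        m=np.uint8(d['pixels']);v,u=np.nonzero(m);print(round(d['score'],2),len(u),u.mean(),v.mean(),u.min(),u.max(),v.min(),v.max())
    # reddish dark bar
    f=np.int32(im);red=((f[...,0]>1.8*f[...,1])&(f[...,0]<150)&(f[...,0]>35)).astype(np.uint8)
    n,l,st,ce=cv2.connectedComponentsWithStats(red)
    for i in range(1,n):
        if st[i,4]>60 and x0<ce[i,0]<x0+120 and y0<ce[i,1]<y0+120:
            v,u=np.nonzero(l==i);r=cv2.minAreaRect(np.c_[u,v].astype(np.float32));print(st[i],ce[i],cv2.boxPoints(r).round(1).tolist())
    crop=im[y0:y0+130,x0:x0+130];cv2.imwrite(f"pics/c_{c}.png",cv2.resize(crop,None,fx=4,fy=4,interpolation=2)[:,:,::-1])
a=cv2.imread("pics/c_scene.png")[:, :400];b=cv2.imread("pics/c_top.png")[:,:400];cv2.imwrite("pics/c1.png",np.hstack([a,b]))
E
```

```text
scene
0.65 386 346.23056994818654 162.60621761658032 332 360 151 179
[333 153  28  16 228] [346.86403509 160.60087719] [[331.70001220703125, 159.39999389648438], [334.70001220703125, 151.60000610351562], [361.8999938964844, 162.10000610351562], [358.79998779296875, 170.0]]
top
0.79 279 257.60931899641577 190.2293906810036 252 263 173 208
[252 174  11  34 185] [256.69189189 190.74594595] [[251.10000610351562, 206.5], [256.5, 173.10000610351562], [262.1000061035156, 174.0], [256.79998779296875, 207.39999389648438]]
```

View pics/c1.png

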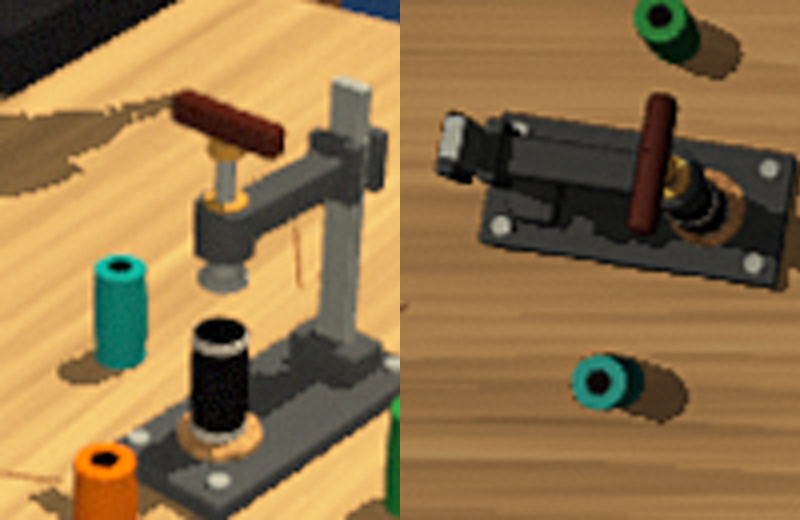

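The crop shows the black barrel with bright rings standing on the cork of this clamp, at (345,223) in the scene. Its handle is at (347,160), and the post is on the +y side. Next I triangulate.

Run:
```python
from h import *
from scipy.spatial.transform import Rotation as R
p=tri("scene",[346.9,161.2],"top",[257.2,190.4]);print("handle",p)
for z in(.20,.215,.23):
    a=onplane("top",[[253.9,207],[259.3,173.5]],z);d=a[1]-a[0];print(z,a.mean(0).round(4),np.linalg.norm(d),np.arctan2(d[1],d[0]))
a=onplane("scene",[[333.2,155.5],[360.3,166]],p[2]);d=a[1]-a[0];print(a.round(3).tolist(),np.linalg.norm(d),np.arctan2(d[1],d[0]))
print("barrel top (scene)",onplane("scene",[345,213],.085))
k=state();T=R.from_quat(np.roll(k['tool_rot'],-1)).as_matrix();print(k['time'],T.round(3).tolist(),k['joint_pos'])
yaw=np.arctan2(T[1,0],T[0,0]);print('yaw tool x',yaw)
print("delta tool frame to handle+0.1:",T.T@(p+[0,0,.10]-k['tool_pos']))
```

```text
handle [0.50220023 0.1379811  0.21118977]
0.2 [0.5048 0.1416 0.2   ] 0.06856867265402573 -0.13456540655166394
0.215 [0.5027 0.1389 0.215 ] 0.06715396775176091 -0.13456540655166382
0.23 [0.5005 0.1362 0.23  ] 0.06573926284949597 -0.13456540655166355
[[0.463, 0.144, 0.211], [0.536, 0.134, 0.211]] 0.073176053832283 -0.13281867524522284
barrel top (scene) [[0.50090548 0.1362291  0.085     ]]
0.5 [[-0.929, 0.371, -0.0], [0.371, 0.929, -0.0], [-0.0, -0.0, -1.0]] [ 1.07200893e+00  5.27127346e-02  1.61293159e+00 -1.93309288e-05
  1.47599601e+00 -1.18961039e-01]
yaw tool x 2.7617681238015908
delta tool frame to handle+0.1: [-0.41527384 -0.31063034 -0.07839199]
```

Request:
apply_moves --targets '[{"translation": [0, 0, -0.4], "twist": -0.5, "hand": 1}, {"translation": [0, 0, -0.4], "twist": 0.5, "hand": 1}, {"translation": [-0.35, -0.26, 0], "twist": 0, "hand": 1}, {"translation": [-0.35, -0.26, 0], "twist": 0, "hand": 1}, {"translation": [-0.35, -0.26, 0], "twist": 0, "hand": 1}, {"translation": [-0.35, -0.26, 0], "twist": 0, "hand": 1}, {"translation": [-0.35, -0.26, 0], "twist": 0, "hand": 1}, {"translation": [-0.35, -0.26, 0], "twist": 0, "hand": 1}]'

```text
time: 1.3
tool_pos: [0.3695, 0.3562, 0.313]
tool_rot: [0.0, 0.189, 0.982, 0.0]
contact_force: [-0.1, -0.1, 0.6]
gripper_width: 0.998
grasp_force: 0.0
```

Request:
apply_moves --targets '[{"translation": [-0.35, -0.26, 0], "twist": 0, "hand": 1}, {"translation": [-0.35, -0.26, 0], "twist": 0, "hand": 1}, {"translation": [-0.35, -0.26, 0], "twist": 0, "hand": 1}, {"translation": [-0.35, -0.26, 0], "twist": 0, "hand": 1}, {"translation": [-0.35, -0.26, 0], "twist": 0, "hand": 1}, {"translation": [-0.3, -0.24, 0], "twist": 0, "hand": 1}, {"translation": [0, 0, 0], "twist": -1, "hand": 1}, {"translation": [0, 0, 0], "twist": -1, "hand": 1}]'

```text
time: 2.1
tool_pos: [0.5027, 0.1373, 0.3128]
tool_rot: [-0.0, 0.089, 0.996, 0.0]
contact_force: [0.1, -0.1, 0.9]
gripper_width: 0.999
grasp_force: 0.0
```

Request:
apply_moves --targets '[{"translation": [0, 0, 0], "twist": -0.46, "hand": 1}, {"translation": [0, 0, 0], "twist": 0, "hand": 1}, {"translation": [0, 0, 0], "twist": 0, "hand": 1}]'

```text
time: 2.4
tool_pos: [0.5022, 0.1387, 0.3129]
tool_rot: [0.0, 0.067, 0.998, 0.0]
contact_force: [0.1, 0.5, -0.2]
gripper_width: 1.003
grasp_force: 0.0
```

```bash
cat >> h.py <<'E'
from scipy.spatial.transform import Rotation as R
def tool():
    k=state();T=R.from_quat(np.roll(k['tool_rot'],-1)).as_matrix();return k,T
E
python3 - <<'E'
from h import *
k,T=tool();print(k['time'],k['tool_pos'],'yaw',np.arctan2(T[1,0],T[0,0]),T[:,2].round(3),k['joint_pos'].round(3) if hasattr(k['joint_pos'],'round') else k['joint_pos'],k['contact_force'])
print("delta to handle est",T.T@(np.array([.502,.138,.211])-k['tool_pos']))
im=grab_frame("wrist");cv2.imwrite("pics/w1.png",im[:,:,::-1])
for d in recognise("wrist","clamp_handle"):print(d['score'],d['point'],T.T@(np.array(d['point'])-k['tool_pos']))
for d in regions_of("wrist","clamp_handle")[:2]:
    v,u=np.nonzero(d['pixels']);q=cv2.boxPoints(cv2.minAreaRect(np.c_[u,v].astype(np.float32)));print(d['score'],q.round(1).tolist())
    for z in(.21,.22):
        a=onplane("wrist",q,z);print(z,a[:,:2].round(4).tolist(),a.mean(0))
E
```

```text
2.4 [0.50218573 0.13870501 0.3128893 ] yaw 3.00683585349445 [ 0.  0. -1.] [ 0.127 -0.233  1.749 -0.     1.626 -1.309] [ 0.09821649  0.45847164 -0.18694547]
delta to handle est [ 0.00010706 -0.00072744  0.10188925]
0.75 [0.4935, 0.1365, 0.22] [ 0.00832691 -0.00335547  0.09288772]
0.55 [[306.0, 161.0], [328.0, 161.0], [328.0, 246.0], [306.0, 246.0]]
0.21 [[0.4657, 0.1336], [0.468, 0.1505], [0.5405, 0.1414], [0.538, 0.1228]] [0.50305585 0.13707223 0.21      ]
0.22 [[0.4638, 0.1343], [0.466, 0.1505], [0.5355, 0.1417], [0.5331, 0.1239]] [0.4996259  0.13760539 0.22      ]
```

View pics/w1.png

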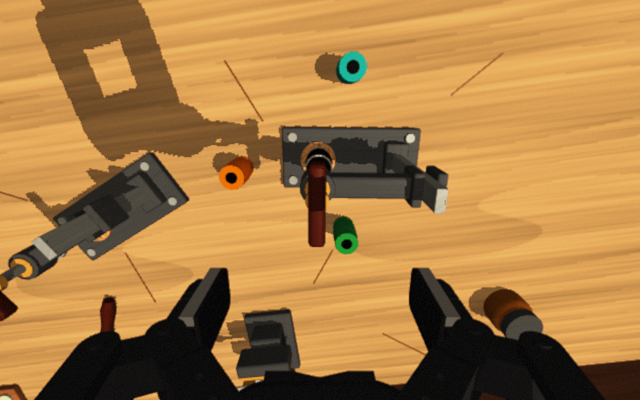

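The wrist view shows the handle bar at (317,203), parallel to the fingers and centred between them, with the post clear on the right at (437,190). I'll descend and grip.

Request:
apply_moves --targets '[{"translation": [0, 0, 0.3], "twist": 0, "hand": 1}, {"translation": [0, 0, 0.3], "twist": 0, "hand": 1}, {"translation": [0, 0, 0.25], "twist": 0, "hand": 1}, {"translation": [0, 0, 0.14], "twist": 0, "hand": 0.6}, {"translation": [0, 0, 0], "twist": 0, "hand": 0.4}, {"translation": [0, 0, 0], "twist": 0, "hand": 0.3}]'

```text
time: 3.15
tool_pos: [0.5027, 0.1388, 0.2148]
tool_rot: [0.001, 0.067, 0.998, 0.0]
contact_force: [0.8, 0.4, 1.6]
gripper_width: 0.514
grasp_force: 0.0
```

Request:
apply_moves --targets '[{"translation": [0, 0, 0], "twist": 0, "hand": 0.2}, {"translation": [0, 0, 0], "twist": 0, "hand": 0}, {"translation": [0, 0, 0], "twist": 0, "hand": 0}, {"translation": [0, 0, 0], "twist": 0, "hand": 0}, {"translation": [0, 0, 0], "twist": 0, "hand": 0}]'

```text
time: 3.65
tool_pos: [0.5029, 0.1384, 0.2149]
tool_rot: [0.001, 0.067, 0.998, -0.0]
contact_force: [-0.1, -3.1, 3.6]
gripper_width: 0.133
grasp_force: 59.7
```

Request:
apply_moves --targets '[{"translation": [0, 0, 0.04], "twist": 0, "hand": 0}, {"translation": [0, 0, 0.04], "twist": 0, "hand": 0}, {"translation": [0, 0, 0.04], "twist": 0, "hand": 0}, {"translation": [0, 0, 0.02], "twist": 0, "hand": 0}, {"translation": [0, 0, 0], "twist": 0, "hand": 0}]'

```text
time: 4.15
tool_pos: [0.5022, 0.1386, 0.1991]
tool_rot: [-0.0, 0.067, 0.998, -0.0]
contact_force: [1.5, -2.7, 1.7]
gripper_width: 0.141
grasp_force: 59.5
```

Run:
```python
from h import *
im=grab_frame("scene");cv2.imwrite("pics/s2.png",cv2.resize(im[110:270,280:430],None,fx=3.7,fy=3.7,interpolation=2)[:,:,::-1])
k,T=tool();print(k['contact_force'],k['tool_pos'],k['time'],k['joint_pos'])
```

```text
[ 2.26231319 -3.13798702  1.25623046] [0.50215239 0.13864515 0.19924487] 4.2 [ 1.26524529e-01 -1.75962952e-01  1.88794451e+00 -1.02922907e-04
  1.42992475e+00 -1.31043763e+00]
```

View pics/s2.png

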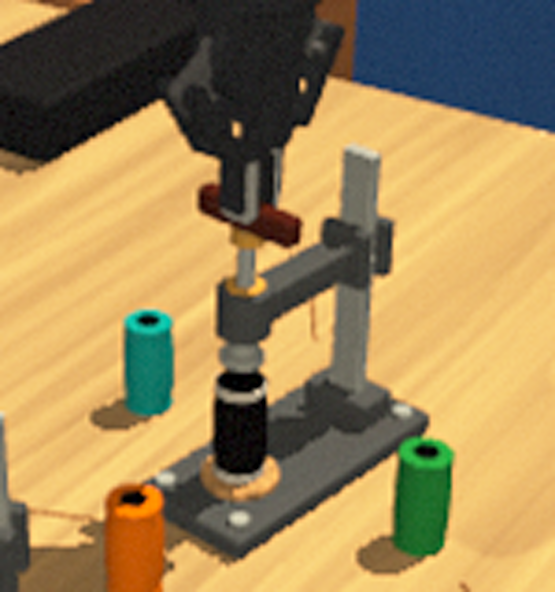

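The arm is sliding with the grip. In the crop the pad's lower face is at about row 370 and the barrel top's centre at about row 385, so roughly 11 mm remains.

Request:
apply_moves --targets '[{"translation": [0, 0, 0.03], "twist": 0, "hand": 0}, {"translation": [0, 0, 0.03], "twist": 0, "hand": 0}, {"translation": [0, 0, 0.01], "twist": 0, "hand": 0}, {"translation": [0, 0, 0.01], "twist": 0, "hand": 0}]'

```text
time: 4.6
tool_pos: [0.5023, 0.1386, 0.1917]
tool_rot: [0.0, 0.067, 0.998, -0.0]
contact_force: [0.8, -3.5, 3.8]
gripper_width: 0.14
grasp_force: 59.7
```

Request:
apply_moves --targets '[{"translation": [0, 0, 0.01], "twist": 0, "hand": 0}, {"translation": [0, 0, 0.01], "twist": 0, "hand": 0}]'

```text
time: 4.8
tool_pos: [0.5023, 0.1386, 0.1898]
tool_rot: [0.0, 0.067, 0.998, -0.0]
contact_force: [1.7, -3.2, 4.3]
gripper_width: 0.138
grasp_force: 59.7
```

Request:
apply_moves --targets '[{"translation": [0, 0, 0.01], "twist": 0, "hand": 0}, {"translation": [0, 0, 0.01], "twist": 0, "hand": 0}]'

```text
time: 5.0
tool_pos: [0.5022, 0.1386, 0.1878]
tool_rot: [0.0, 0.067, 0.998, -0.0]
contact_force: [2.3, -3.6, 3.1]
gripper_width: 0.135
grasp_force: 59.7
```

Request:
apply_moves --targets '[{"translation": [0, 0, 0.01], "twist": 0, "hand": 0}, {"translation": [0, 0, 0.01], "twist": 0, "hand": 0}]'

```text
time: 5.2
tool_pos: [0.5022, 0.1387, 0.1857]
tool_rot: [0.0, 0.067, 0.998, -0.0]
contact_force: [1.8, -2.9, 2.8]
gripper_width: 0.143
grasp_force: 59.7
```

Request:
apply_moves --targets '[{"translation": [0, 0, 0.01], "twist": 0, "hand": 0}, {"translation": [0, 0, 0.01], "twist": 0, "hand": 0}]'

```text
time: 5.4
tool_pos: [0.5026, 0.1386, 0.1845]
tool_rot: [0.0, 0.067, 0.998, -0.0]
contact_force: [1.4, -4.2, 8.6]
gripper_width: 0.138
grasp_force: 60.3
```

Request:
apply_moves --targets '[{"translation": [0, 0, 0.01], "twist": 0, "hand": 0}]'

```text
time: 5.5
tool_pos: [0.5029, 0.1386, 0.1844]
tool_rot: [0.001, 0.067, 0.998, -0.0]
contact_force: [0.9, -3.8, 12.1]
gripper_width: 0.137
grasp_force: 60.7
```

The force rose from 3 to 12 N with the height stopped at 0.1845, which matches the expected 0.180 handle height: the pad is on the barrel. Now I screw clockwise.

Request:
apply_moves --targets '[{"translation": [0, 0, 0], "twist": 0, "hand": 0}, {"translation": [0, 0, 0], "twist": 0, "hand": 0}, {"translation": [0, 0, 0], "twist": 0.5, "hand": 0}, {"translation": [0, 0, 0], "twist": 0.7, "hand": 0}, {"translation": [0, 0, 0], "twist": 0.7, "hand": 0}, {"translation": [0, 0, 0], "twist": 0.7, "hand": 0}]'

```text
time: 6.1
tool_pos: [0.5028, 0.1384, 0.1845]
tool_rot: [0.001, 0.197, 0.98, -0.0]
contact_force: [0.3, -5.8, 9.1]
gripper_width: 0.132
grasp_force: 60.4
```

Request:
apply_moves --targets '[{"translation": [0, 0, 0], "twist": 0.7, "hand": 0}, {"translation": [0, 0, 0], "twist": 0.7, "hand": 0}, {"translation": [0, 0, 0], "twist": 0.7, "hand": 0}, {"translation": [0, 0, 0], "twist": 0.7, "hand": 0}, {"translation": [0, 0, 0], "twist": 0.7, "hand": 0}]'

```text
time: 6.6
tool_pos: [0.5028, 0.138, 0.1845]
tool_rot: [0.001, 0.365, 0.931, -0.001]
contact_force: [-0.1, -6.9, 9.7]
gripper_width: 0.137
grasp_force: 60.5
```

Run:
```python
from h import *
im=grab_frame("scene");cv2.imwrite("pics/s3.png",cv2.resize(im[110:270,280:430],None,fx=3.7,fy=3.7,interpolation=2)[:,:,::-1])
k,T=tool();print(k['contact_force'],k['ft_torque'],k['tool_pos'],k['time'],'turned',3.0068-np.arctan2(T[1,0],T[0,0]))
```

```text
[ 0.08079368 -6.21808596 10.29899069] [-1.2832296  -0.04188526  0.03907144] [0.5027399  0.13800692 0.1844627 ] 6.65 turned 0.613627086228834
```

View pics/s3.png

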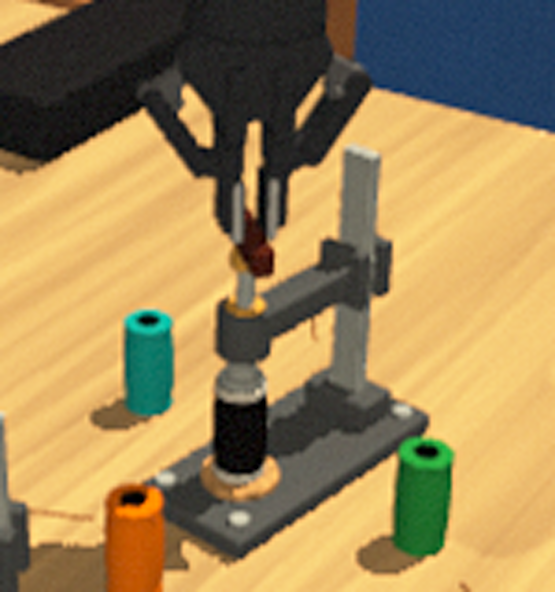

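The pad sits on the upright barrel, and the handle turns with the grip (0.61 rad so far). I'll carry on to about 1.35 rad.

Request:
apply_moves --targets '[{"translation": [0, 0, 0], "twist": 0.7, "hand": 0}, {"translation": [0, 0, 0], "twist": 0.7, "hand": 0}, {"translation": [0, 0, 0], "twist": 0.7, "hand": 0}, {"translation": [0, 0, 0], "twist": 0.7, "hand": 0}, {"translation": [0, 0, 0], "twist": 0.7, "hand": 0}, {"translation": [0, 0, 0], "twist": 0.7, "hand": 0}, {"translation": [0, 0, 0], "twist": 0.7, "hand": 0}, {"translation": [0, 0, 0], "twist": 0.7, "hand": 0}]'

```text
time: 7.45
tool_pos: [0.5025, 0.1375, 0.1845]
tool_rot: [0.001, 0.608, 0.794, -0.001]
contact_force: [-0.6, -8.5, 10.0]
gripper_width: 0.137
grasp_force: 60.5
```

Request:
apply_moves --targets '[{"translation": [0, 0, 0], "twist": 0.7, "hand": 0}, {"translation": [0, 0, 0], "twist": 0.7, "hand": 0}, {"translation": [0, 0, 0], "twist": 0, "hand": 0}, {"translation": [0, 0, 0], "twist": 0, "hand": 0}, {"translation": [0, 0, 0], "twist": 0, "hand": 0}]'

```text
time: 7.95
tool_pos: [0.5024, 0.1374, 0.1845]
tool_rot: [0.001, 0.661, 0.751, -0.001]
contact_force: [-0.9, -7.4, 10.6]
gripper_width: 0.135
grasp_force: 60.5
```

Run:
```python
from h import *
k,T=tool();print(k['contact_force'],k['ft_torque'],k['tool_pos'],k['time'],'turned',3.0068-np.arctan2(T[1,0],T[0,0]))
```

```text
[-0.86732166 -7.44886553 10.62972157] [-1.70301075  0.21925882  0.02230682] [0.50240766 0.13737599 0.18446516] 7.95 turned 1.3088660346842262
```

Request:
apply_moves --targets '[{"translation": [0, 0, 0], "twist": 0, "hand": 0.3}, {"translation": [0, 0, 0], "twist": 0, "hand": 0.6}, {"translation": [0, 0, 0], "twist": 0, "hand": 0.6}, {"translation": [0, 0, 0], "twist": 0, "hand": 0.6}, {"translation": [0, 0, -0.1], "twist": 0, "hand": 0.6}, {"translation": [0, 0, -0.3], "twist": 0, "hand": 0.6}, {"translation": [0, 0, -0.4], "twist": 0, "hand": 0.6}, {"translation": [0, 0, -0.4], "twist": 0, "hand": 0.6}]'

```text
time: 8.75
tool_pos: [0.5017, 0.1388, 0.3043]
tool_rot: [-0.0, 0.661, 0.751, -0.0]
contact_force: [0.8, -0.5, 0.1]
gripper_width: 0.601
grasp_force: 0.0
```

Run:
```python
from h import *
k,T=tool();print(k['contact_force'],k['tool_pos'],k['time'])
a=grab_frame("scene")[110:270,280:430];w=grab_frame("wrist")[80:320,200:425]
f=lambda i,s:cv2.resize(i,(s,560),interpolation=2)
cv2.imwrite("pics/s4.png",np.hstack([f(a,400),f(w,400)])[:,:,::-1])
```

```text
[ 0.80031572 -0.50575286  0.09069372] [0.50173324 0.1388132  0.30428158] 8.75
```

View pics/s4.png

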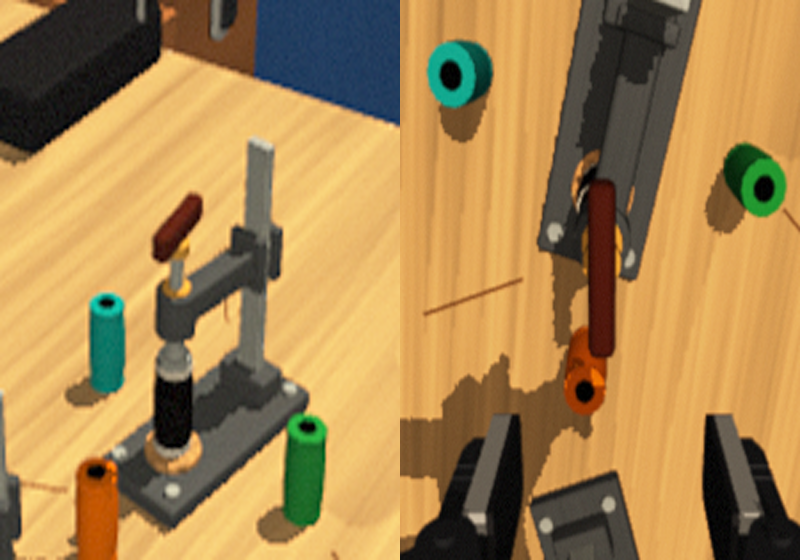

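The handle is released and aligned with the fingers, so it kept its turn. The pad is on the upright barrel, the screw leans visibly with the arm's tilt, and the gripper is clear. I'm handing the job in.

```bash
python3 -c "
from plant import *
print(job_done())"
```

```text
the job is handed in; nothing more can be done
None
```

I slid the clamp's arm down until its pad rested on the barrel, screwed the handle about 1.3 rad clockwise, let go and handed the job in at about 9 s; the last pictures show the barrel upright under the pad, but I did not measure the arm's tilt and no verdict came back.

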